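Pack the leak-dye service case

ROBOT

A 6-joint arm with a two-finger parallel gripper is mounted at the origin on the work surface. World frame = base frame: x ahead of the robot, y to its left, z up, the work surface at z = 0. Lengths are in m, angles in rad, forces in N, time in s.
With the tool pointing down it reaches from about 0.375 to 0.9 m from the base axis. Payload 3.1 kg.
Tool frame: the origin (TCP) lies midway between the tips of the shut fingers; the grasp point (between the pads) lies 19 mm behind it (grip_point_offset is the distance from the TCP to the grasp point, in m); z points along the fingers, y is the direction in which the jaws open and shut (so a half turn about z gives the same grasp; the last joint's range is limited). The gripper opens to 85 mm and grips with 20 to 120 N. Pads are 22 mm wide; open, the fingers measure 114 mm over their backs; the gripper's body (76 mm by 85 mm) begins 54 mm behind the grasp point. The pads swing forward as they close: fully open they stand 13 mm farther back than shut.
Start: joints at [1.081, 0.527, 1.433, -0, 1.181, -0.178], TCP at [0.192, 0.595, 0.231] pointing down, gripper open.
Joint ranges: [-3.08, 3.08], [-0.75, 2.2], [0.22, 2.44], [-1.43, 4.57], [0, 2.65], [-2.85, 2.85]. Speed limits (rad/s): [2.79, 2.79, 3.14, 3.14, 3.14, 3.14].

INTERFACE

Orientations are given as a unit quaternion [x, y, z, w].
In Python, from rig import * gives the robot as it stands. The module is installed in compiled form; this text tells all that it offers. Calls block until the motion is done:
- move_pose(position, orientation): joint-space move of the TCP to a pose.
- servo_line(position, rate=0.15, orientation=None, f_stop=None): straight line of the TCP; orientation=None keeps the orientation; rate is the mean speed in m/s. With f_stop (N) it stops when the force on the tool has changed by that much, and returns True; else False.
- set_joints(angles): joint-space move.
- move_gripper(opening): finger opening in m; the grip force is fixed at half the most; returns when the fingers have stopped.
- hold(seconds).
- solve_ik(position, orientation): joint angles nearest the present ones, or None.
- get_state(): the state.
- read_camera(name): name is "scene" or "top" or "wrist"; returns (picture, depth): 420x560x3 uint8, red, green, blue; 420x560 float32, m along the optical axis (not along the pixel's ray), 0 where there is no reading.
- camera_info(name): a dict with "fov_y" (degrees; the focal length in pixels is half the picture's height over the tangent of half this angle, whatever the lens; pixels are square), "cx", "cy" (the principal point, pixels), "T" (4x4, takes a point from camera to world coordinates). Camera axes: x right, y up, looking along -z (the intrinsics and any distortion apply to the point x, -y, -z); pixel columns grow to the right and rows downward; lengths in m; the calibration is good to about 2 mm. A picture is of the moment at which its call begins: read the wrist's pose just before it. camera_info takes no time and is no camera call; for the wrist camera it gives the pose at the moment of the call.
A pose or a line that the arm cannot do raises Unreachable and nothing moves.
- hand_in(): hands the job in, once; it reports no verdict.
The state is a dict: "time": time; "joints": joint angles; "joint_velocities": joint speeds; "joint_torque": joint torques, N m; "position": TCP position; "tcp_rot": TCP orientation; "contact_force": force on the tool from outside, world axes, zero at the start; "moment": the same for the moment, N m; "grip_width": finger opening in m.
Only numpy, scipy, OpenCV 4.12 (cv2) and the standard library are available. Lean on these libraries where they do the work, as an engineer would, in place of code of your own. Each camera call takes 0.05 s, during which the arm holds its last target.

TASK

Pack the service case: swing its hinged divider flap fully open, lay every dye syringe from the bench in a groove of its own in the lower tier (either way round), then lay the retaining bar over them with its ends in the two forks. After that close the flap completely and lay the hose coupler in the cradle on top of the flap. Leave everything else on the bench where it is.

Things in the scene. Friction and masses are not known exactly. Their poses are not given: they have to be found in the camera images.
- case_origin (a point): Service case, an open grey box fixed to the bench, 262 mm (its x) by 146 mm (its y) outside, walls 52 mm high and 6 mm thick, floor 6 mm thick. This point is the centre of its underside; z up. Inside are four V grooves along y, side by side in x (50 mm apart), and a fork at each x end. A flap hinged on the +y wall covers it.
- fork1 (a point): Fork at the case's -x end: aluminium post 14 mm thick (x) with a slot open upward and running along x, about 18 mm wide at its floor and wider above. The point is the middle of the slot's floor, 33 mm above the case's underside; the tips are at 50 mm. A like fork stands 224 mm away along +x; together they carry the bar.
- flap (a joint): Angle of the black divider flap that covers the case, hinged along the case's +y wall: 0 = shut on the case, 1.9 = fully open, leaning back at its stop. Light (0.2 kg), stiff hinge: it stays where it is left above roughly 1.0 rad and sinks shut from lower down; starts shut.
- flap_hinge (a point): On the flap's hinge axis, at its middle, 52 mm above the case's underside; the axis is this frame's x, and turns with the case. The flap plate is 6 mm thick and reaches 146 mm from the axis.
- flap_grip (a point): Centre of the flap's grip, a small upright grey disc (28 mm across, 12 mm thick; its flat faces look along the case's x, so it is pinched across 12 mm). When shut it stands near the free edge, 140 mm from the hinge axis and 30 mm above the axis (24 mm above the flap's top face). The frame moves with the flap.
- cradle (a point): Cradle on top of the flap: two aluminium V saddles (8 mm wide, 60 mm apart, 45 degree sides, mouth 27 mm) in line along this frame's x. The point is where the middle of the coupler's tube lies when it is seated: 22 mm above the hinge axis, 16 mm above the flap's top face, 55 mm from the hinge axis. z is up when the flap is shut. The frame moves with the flap.
- bar_seat (a point): Where the middle of the bar lies when both its ends sit in the forks; axes as the case's (the bar lies along x), fixed to the case; 40 mm above the case's underside.
- bar_mid (a point): Centre of the retaining bar: plain steel bar, 236 mm long (its x), 14 by 14 mm, 0.12 kg, lying on the bench.
- coupler_mid (a point): Middle of the hose coupler's tube, on its axis: aluminium tube 18 mm across and 84 mm long (along x), on its +x end a black block (22 long, 27 wide, 18 high), on its -x end a knurled brass tip; overall 128 mm, 0.07 kg. Lies flat on the bench, centre 9 mm up.
- groove1 (a point): Groove 1 of the case's lower tier: where the middle of a syringe's barrel lies when seated in it, 20 mm above the case's underside; axes as the case's (the syringe lies along y). The V (45 degree sides, mouth 27 mm wide and about 20 mm up) is formed by two narrow strips, 8 mm wide, 30 mm to either side of this point along y; between them is free room down to the floor.
- groove2 (a point): Groove 2 of the case's lower tier: where the middle of a syringe's barrel lies when seated in it, 20 mm above the case's underside; axes as the case's (the syringe lies along y). The V (45 degree sides, mouth 27 mm wide and about 20 mm up) is formed by two narrow strips, 8 mm wide, 30 mm to either side of this point along y; between them is free room down to the floor.
- groove3 (a point): Groove 3 of the case's lower tier: where the middle of a syringe's barrel lies when seated in it, 20 mm above the case's underside; axes as the case's (the syringe lies along y). The V (45 degree sides, mouth 27 mm wide and about 20 mm up) is formed by two narrow strips, 8 mm wide, 30 mm to either side of this point along y; between them is free room down to the floor.
- groove4 (a point): Groove 4 of the case's lower tier: where the middle of a syringe's barrel lies when seated in it, 20 mm above the case's underside; axes as the case's (the syringe lies along y). The V (45 degree sides, mouth 27 mm wide and about 20 mm up) is formed by two narrow strips, 8 mm wide, 30 mm to either side of this point along y; between them is free room down to the floor.
- syringe1_mid (a point): Middle of the barrel of a sealed dye syringe, on its axis: yellow round barrel 20 mm across and 80 mm long (along its x), blue cap at the -x end, white finger wings (28 mm wide, 20 mm high) and plunger at the +x end, overall 110 mm, 25 g. Lies on the bench, axis level, 10 mm up. Absent in some starts.
- syringe2_mid (a point): Middle of the barrel of a sealed dye syringe, on its axis: yellow round barrel 20 mm across and 80 mm long (along its x), blue cap at the -x end, white finger wings (28 mm wide, 20 mm high) and plunger at the +x end, overall 110 mm, 25 g. Lies on the bench, axis level, 10 mm up. Absent in some starts.
- syringe3_mid (a point): Middle of the barrel of a sealed dye syringe, on its axis: yellow round barrel 20 mm across and 80 mm long (along its x), blue cap at the -x end, white finger wings (28 mm wide, 20 mm high) and plunger at the +x end, overall 110 mm, 25 g. Lies on the bench, axis level, 10 mm up. Absent in some starts.
- syringe4_mid (a point): Middle of the barrel of a sealed dye syringe, on its axis: yellow round barrel 20 mm across and 80 mm long (along its x), blue cap at the -x end, white finger wings (28 mm wide, 20 mm high) and plunger at the +x end, overall 110 mm, 25 g. Lies on the bench, axis level, 10 mm up. Absent in some starts.
- oring_tin: Bystander: flat round steel tin, 48 mm across, 18 mm high; origin at its underside.
- spanner: Bystander: steel spanner, 170 mm long; origin at its underside.
- driver: Bystander: black-handled screwdriver lying down; origin at its underside.
- fitting: Bystander: stubby brass fitting standing up, 24 mm across, 36 mm high; origin at its underside.

How it is judged:
By the outcome, as a careful person would: the job done as asked, in the order asked, and still so for the second after the job is handed in, with the robot touching nothing.
Of syringe1, syringe2, syringe3, syringe4 only 2 to 4 are there at a start; the rules pass over those that are not, and their reading is None.
At some moment in a run one of syringe1, syringe2, syringe3, syringe4, coupler, bar may be knocked a few centimetres aside while the robot is not near it.
Once in a run the grip may slacken for a moment while it holds something.
It also fails if it takes over 210 s, if anything falls off the work surface, if the arm or the gripper's body presses on something with over 40 N, if the wrist force passes 120 N, or if a joint passes its speed limit or range.

## Working session

There is one attempt and no reset: what is moved stays moved. The work goes in short steps, each a Python script; the robot and the scene stay as the last script left them, time stands still between calls to the robot, and variables do not carry over. Pictures are saved under pics/ and viewed, and the job is handed in when it is done.

```bash
mkdir -p pics; ls
python3 - <<'E'
from rig import *
import cv2
for n in ("scene","top","wrist"):
    i=camera_info(n); print(n,i)
    p,d=read_camera(n); cv2.imwrite(f"pics/{n}0.png",p[:,:,::-1]); print((d==0).mean(), d[d>0].min(), d.max())
print(get_state())
E
```

```text
pics
scene {'fov_y': 42.577253381924315, 'cx': 275.2128390354077, 'cy': 210.7936314396766, 'T': array([[-0.34596452, -0.61182661,  0.71132043,  1.28087548],
       [ 0.93816332, -0.2357427 ,  0.25352508,  0.22275074],
       [ 0.01257521,  0.75504542,  0.65555189,  0.7819316 ],
       [ 0.        ,  0.        ,  0.        ,  1.        ]])}
0.003966836734693877 0.6703785 3.9080765
top {'fov_y': 43.085416915163265, 'cx': 280.07759172324995, 'cy': 210.75656018902038, 'T': array([[-0.0088548 ,  0.99007764, -0.14024212,  0.31845719],
       [-0.99979569, -0.01131433, -0.0167501 , -0.06447771],
       [-0.01817064,  0.14006515,  0.98997555,  1.32206213],
       [ 0.        ,  0.        ,  0.        ,  1.        ]])}
0.004230442176870748 0.9466627 2.2545006
wrist {'fov_y': 59.77640907285129, 'cx': 278.0341622531555, 'cy': 212.78171447860257, 'T': array([[ 0.30611084, -0.91941627, -0.24692079,  0.13004383],
       [ 0.95199535,  0.29536088,  0.08041646,  0.61457626],
       [-0.00100545, -0.25968379,  0.96569318,  0.37316068],
       [ 0.        ,  0.        ,  0.        ,  1.        ]])}
0.0038903061224489794 0.055960782 1.0825312
{'time': 0.15, 'joints': array([ 1.08051039e+00,  5.28268179e-01,  1.43358437e+00,  6.32518558e-06,
        1.18137666e+00, -1.78518450e-01]), 'joint_velocities': array([-0.00059091, -0.00363388, -0.00335411,  0.00068693,  0.0007165 ,
       -0.00043728]), 'joint_torque': array([ 1.10605903e-03, -4.42741549e+01, -1.78275740e+01, -2.11690872e-04,
        5.59238135e-03,  2.66550353e-05]), 'position': array([0.19144201, 0.59440332, 0.23055636]), 'tcp_rot': array([ 1.55254325e-01,  9.87874195e-01, -7.71992617e-04, -2.71325950e-04]), 'contact_force': array([-0.75030282,  0.21046594,  0.00893266]), 'moment': array([ 0.02538017, -0.00804575, -0.01796773]), 'grip_width': 0.08517006219813719}
```

View pics/scene0.png

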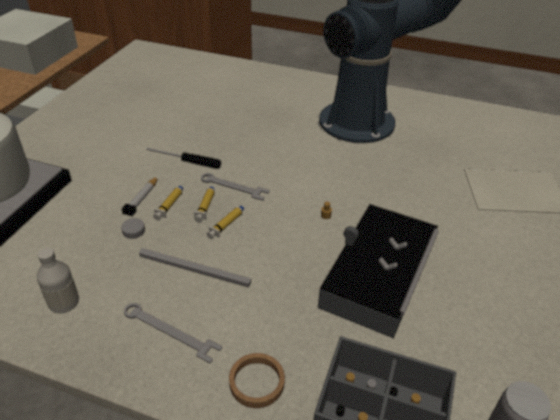

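View pics/top0.png

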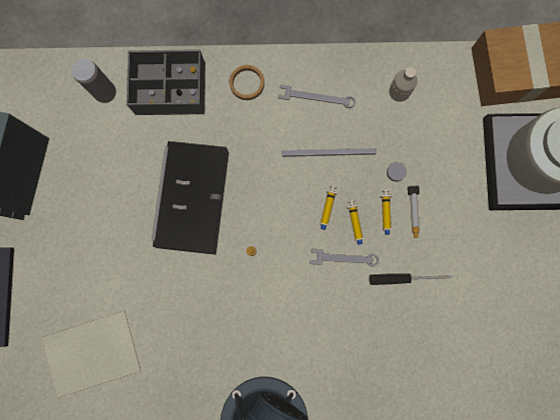

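View pics/wrist0.png

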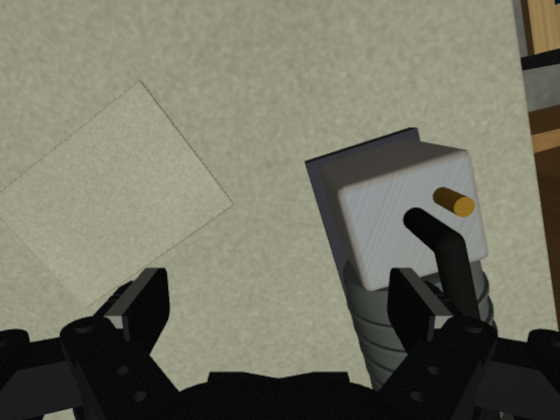

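```bash
cat > h.py <<'E'
from rig import *
import numpy as np, cv2
from scipy.spatial.transform import Rotation as R
class Cam:
    def __init__(s,n,save=None):
        s.i=camera_info(n); s.p,s.d=read_camera(n); s.T=s.i["T"]
        s.f=s.p.shape[0]/2/np.tan(np.radians(s.i["fov_y"])/2)
        s.hsv=cv2.cvtColor(s.p,cv2.COLOR_RGB2HSV)
        if save: cv2.imwrite(f"pics/{save}.png",s.p[:,:,::-1])
    def ray(s,uv):
        uv=np.atleast_2d(uv).astype(float)
        v=np.c_[(uv[:,0]-s.i["cx"])/s.f,-(uv[:,1]-s.i["cy"])/s.f,-np.ones(len(uv))]
        return v@s.T[:3,:3].T
    def plane(s,uv,z):
        r=s.ray(uv); o=s.T[:3,3]; return o+r*((z-o[2])/r[:,2])[:,None]
    def pts(s,mask=None):   # depth world points (HxWx3)
        h,w=s.d.shape; u,v=np.meshgrid(np.arange(w),np.arange(h))
        r=s.ray(np.c_[u.ravel(),v.ravel()])
        return (s.T[:3,3]+r*s.d.reshape(-1,1)).reshape(h,w,3)
    def px(s,P):
        q=(np.atleast_2d(P)-s.T[:3,3])@s.T[:3,:3]
        return np.c_[s.i["cx"]+s.f*q[:,0]/-q[:,2], s.i["cy"]-s.f*q[:,1]/-q[:,2]]
def comps(m,amin,close=0):
    m=m.astype(np.uint8)
    if close: m=cv2.morphologyEx(m,cv2.MORPH_CLOSE,np.ones((close,close)))
    n,l,st,c=cv2.connectedComponentsWithStats(m)
    return [(l==k) for k in range(1,n) if st[k,4]>=amin]
def down(yaw):  # tool z down, tool y (jaw) axis at angle yaw in world from +y... 
    # x axis tool at angle yaw, y = -perp
    return R.from_matrix(np.array([[np.cos(yaw),np.sin(yaw),0],[np.sin(yaw),-np.cos(yaw),0],[0,0,-1.]])).as_quat()
E
python3 - <<'E'
from h import *
c=Cam("top"); P=c.pts()
H,S,V=[c.hsv[...,k].astype(int) for k in range(3)]
X,Y,Z=[P[...,k] for k in range(3)]
ys=(H>18)&(H<32)&(S>140)&(V>90)
for m in comps(ys,40):
    v,u=np.nonzero(m); w=P[m]; q=c.plane(np.c_[u,v],0.012)
    mu=q.mean(0); e=np.linalg.eigh(np.cov(q[:,:2].T))[1][:,1]
    print("yellow",len(u),u.mean(),v.mean(),mu.round(3),"axis",np.degrees(np.arctan2(e[1],e[0])).round(1),Z[m].max().round(3))
# raised things
m=(Z>0.006)&(Z<0.2)&(X>0.2)&(X<0.9)&(np.abs(Y)<0.55)
for k in comps(m,30):
    v,u=np.nonzero(k); rc=cv2.minAreaRect(np.float32(P[k][:,:2])); print(len(u),int(u.mean()),int(v.mean()),"z",Z[k].max().round(3),np.round(rc[0],3),np.round(rc[1],3),round(rc[2],1))
for uv in [(190,198),(200,160),(185,240),(250,300),(330,153),(415,200)]:
    print(uv,P[uv[1],uv[0]].round(4))
E
```

```text
yellow 194 326.86082474226805 209.9278350515464 [ 0.505 -0.159  0.012] axis 165.0 0.027
yellow 199 386.15577889447235 214.69849246231155 [ 0.491 -0.305  0.012] axis 178.8 1.322
yellow 201 355.78109452736317 224.75124378109453 [ 0.467 -0.229  0.012] axis -170.4 0.026
yellow 62 250.75806451612902 250.61290322580646 [0.406 0.031 0.012] axis 96.7 1.322
269 481 56 z 0.105 [ 0.874 -0.548] [0.053 0.007] 6.0
4305 165 81 z 0.087 [0.829 0.252] [0.141 0.206] 0.0
1152 93 79 z 0.157 [0.823 0.436] [0.115 0.06 ] 85.6
454 246 81 z 0.03 [0.84  0.041] [0.09 0.09] 24.4
687 403 84 z 0.136 [ 0.822 -0.355] [0.064 0.077] 54.0
437 314 95 z 0.017 [ 0.802 -0.139] [0.197 0.039] 81.4
6975 190 197 z 0.098 [0.544 0.18 ] [0.174 0.28 ] 83.6
570 329 151 z 0.022 [ 0.655 -0.167] [0.019 0.236] 0.6
301 396 171 z 0.025 [ 0.6   -0.334] [0.046 0.048] 0.8
409 414 208 z 0.026 [ 0.502 -0.373] [0.032 0.131] 86.3
344 328 206 z 0.028 [ 0.511 -0.163] [0.026 0.111] 77.5
345 386 211 z 0.026 [ 0.499 -0.304] [0.028 0.108] 87.1
348 355 221 z 0.026 [ 0.476 -0.227] [0.114 0.029] 5.7
79 251 250 z 0.041 [0.405 0.029] [0.022 0.022] 88.2
397 342 257 z 0.02 [ 0.384 -0.201] [0.172 0.037] 84.1
540 398 278 z 0.035 [ 0.337 -0.36 ] [0.026 0.204] 2.4
590 99 327 z 0.015 [0.229 0.426] [0.058 0.206] 1.0
(190, 198) [0.5312 0.1743 0.0579]
(200, 160) [0.6253 0.1515 0.0561]
(185, 240) [0.4298 0.1853 0.0552]
(250, 300) [0.2854 0.0336 0.0007]
(330, 153) [ 0.6492 -0.1694  0.014 ]
(415, 200) [ 0.5255 -0.375   0.0229]
```

Run:
```python
from h import *
for yaw in (180,-90,90,0):
    q=solve_ik([0.53,0.17,0.33],down(np.radians(yaw))); print(yaw,None if q is None else q.round(2))
move_pose([0.53,0.17,0.33],down(np.radians(180)))
hold(0.2)
print(get_state()["time"],get_state()["position"])
c=Cam("wrist","w1")
```

```text
180 [ 0.11  0.33  1.48 -0.    1.33 -1.46]
-90 None
90 [ 0.11  0.33  1.48 -0.    1.33  0.11]
0 [ 0.11  0.33  1.48 -0.    1.33  1.68]
2.3917 [0.52974695 0.17071303 0.32985293]
```

View pics/w1.png

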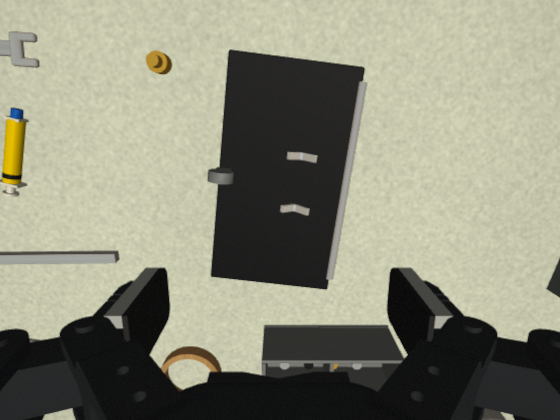

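Run:
```python
from h import *
c=Cam("wrist"); P=c.pts(); Z=P[...,2]
V=c.hsv[...,2]
m=(V<55); m[300:]=0
k=max(comps(m,500),key=lambda a:a.sum())
# only points with top-face height
print("flap z",np.median(Z[k]),np.percentile(Z[k],[2,98]))
mm=k.astype(np.uint8); mm=cv2.morphologyEx(mm,cv2.MORPH_CLOSE,np.ones((25,25)))
mm=cv2.morphologyEx(mm,cv2.MORPH_OPEN,np.ones((15,15)))
ct=max(cv2.findContours(mm,cv2.RETR_EXTERNAL,cv2.CHAIN_APPROX_NONE)[0],key=len)
ap=cv2.approxPolyDP(ct,6,True)[:,0]; print(ap.tolist())
q=c.plane(ap,0.058); print(q.round(4))
rc=cv2.minAreaRect(np.float32(c.plane(ct[:,0],0.058)[:,:2])); print(rc, cv2.boxPoints(rc))
# grip: raised z>0.068
g=(Z>0.068)&(Z<0.11); g[300:]=0
for a in comps(g,20):
    v,u=np.nonzero(a); w=P[a]; print("raised",u.mean(),v.mean(),w.mean(0).round(4),w.max(0).round(4),w.min(0).round(4))
im=c.p[:,:,::-1].copy(); cv2.drawContours(im,[ct],-1,(0,0,255),1); im=cv2.resize(im[30:310,150:420],None,fx=2,fy=2); cv2.imwrite("pics/w2.png",im)
```

```text
flap z 0.05802989141848078 [0.05639582 0.05986114]
[[229, 52], [213, 275], [326, 286], [358, 67]]
[[0.402  0.1192 0.058 ]
 [0.6563 0.0911 0.058 ]
 [0.671  0.2308 0.058 ]
 [0.4165 0.2556 0.058 ]]
((0.5366937518119812, 0.173496812582016), (0.14354974031448364, 0.26065894961357117), 84.0340805053711) [[0.3996101  0.11565672]
 [0.6588573  0.08856465]
 [0.6737774  0.2313369 ]
 [0.41453022 0.258429  ]]
raised 291.6 154.7846153846154 [0.5077 0.1857 0.0718] [0.5116 0.1906 0.076 ] [0.5036 0.1807 0.068 ]
raised 312.43283582089555 157.38805970149255 [0.5104 0.2084 0.0722] [0.5142 0.2134 0.076 ] [0.5067 0.2037 0.0684]
raised 220.71117166212534 175.79019073569484 [0.5278 0.1105 0.0904] [0.5361 0.1236 0.0974] [0.5217 0.0963 0.0681]
raised 284.64516129032256 207.70967741935485 [0.5671 0.1785 0.0719] [0.5719 0.1835 0.0757] [0.5634 0.1743 0.0681]
raised 304.875 210.078125 [0.5699 0.2014 0.0719] [0.5744 0.2062 0.076 ] [0.5658 0.1962 0.068 ]
```

View pics/w2.png

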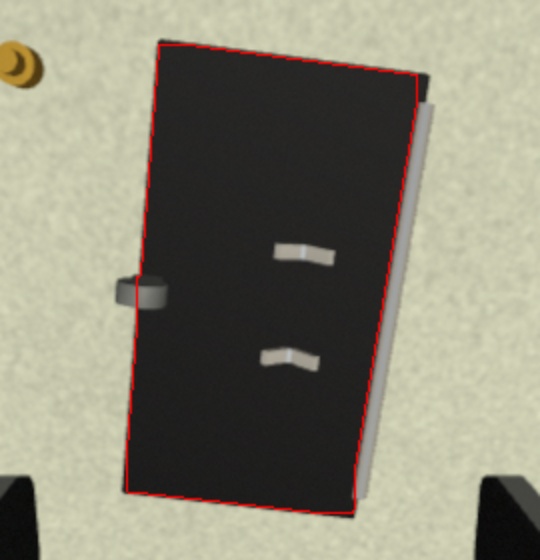

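```bash
cat >> h.py <<'E'
TH=np.radians(-6.1); C0=np.array([0.5368,0.175]); 
ex=np.array([np.cos(TH),np.sin(TH)]); ey=np.array([-np.sin(TH),np.cos(TH)])
def cs(x,y,z): # case frame -> world
    return np.r_[C0+x*ex+y*ey,z]
QC=down(TH+np.pi/2)   # jaw along case x
def grip_pos(a):
    r=np.hypot(.14,.03); p=np.arctan2(.03,-.14)-a
    return cs(0,0.073+r*np.cos(p),0.052+r*np.sin(p))
def st(): 
    s=get_state(); return round(s["time"],2),s["position"].round(4),s["contact_force"].round(1),round(s["grip_width"],4)
E
python3 - <<'E'
from h import *
off=np.array([0,0,-0.016])
g=grip_pos(0)+off; print(g)
move_gripper(0.04)
move_pose(g+[0,0,.07],QC)
servo_line(g,0.1,f_stop=8); print(st())
Cam("wrist","w3"); Cam("scene","s3")
E
```

```text
[0.52968031 0.10837936 0.066     ]
(5.24, array([0.5301, 0.1084, 0.0664]), array([-0.2, -0.7,  0.6]), 0.0403)
```

View pics/w3.png

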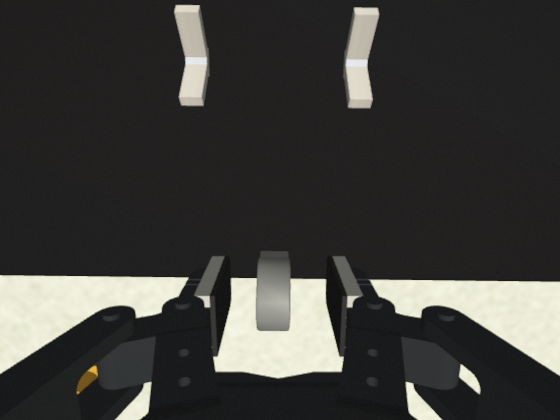

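View pics/s3.png

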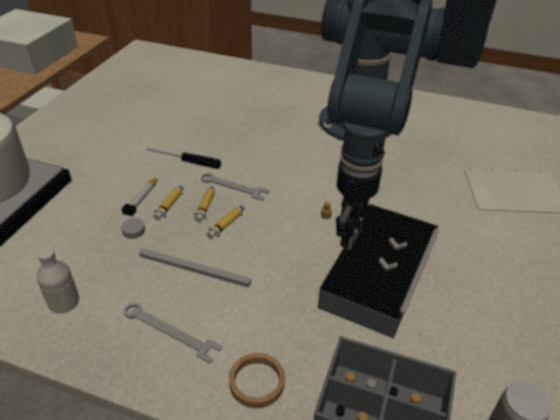

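Run:
```python
from h import *
off=np.array([0,0,-0.016])+np.r_[-0.0013*ex,0]
servo_line(grip_pos(0)+off,0.05)
move_gripper(0.0); print(st())
b=get_state()["contact_force"]
for a in np.linspace(0,1.88,17)[1:]:
    servo_line(grip_pos(a)+off,0.12)
    s=get_state(); f=s["contact_force"]-b
    if np.linalg.norm(f)>45: print("force",a,f); break
    print(round(a,2),f.round(1),round(s["grip_width"],4))
print(servo_line(grip_pos(1.95)+off,0.05,f_stop=20),st())
Cam("wrist","w4"); Cam("scene","s4")
```

```text
(5.95, array([0.5283, 0.1085, 0.0662]), array([-1.6,  0. ,  2.7]), 0.011)
0.12 [ 2.6  0.9 -4.6] 0.0111
0.24 [ 3.3  3.2 -5.2] 0.0111
0.35 [ 3.6  5.1 -7.7] 0.0112
0.47 [ 3.4  5.5 -8.9] 0.0111
0.59 [ 5.1  4.  -8.9] 0.0109
0.7 [  5.1   3.1 -10.4] 0.0105
0.82 [  6.2   3.  -11.6] 0.0111
0.94 [  6.9   1.5 -11.1] 0.0109
1.06 [  7.2   0.7 -11.5] 0.0113
1.17 [ 6.3 -1.5 -8.7] 0.0107
1.29 [ 6.8 -2.6 -7. ] 0.0107
1.41 [ 6.4 -2.  -5.9] 0.0108
1.53 [ 6.5 -2.8 -4.2] 0.011
1.64 [ 6.8 -3.1 -1.4] 0.0108
1.76 [ 6.7 -2.3 -0.4] 0.011
1.88 [ 6.3 -1.4  1.7] 0.0109
False (10.97, array([0.5543, 0.3259, 0.1573]), array([ 4.8, -0.9,  5.8]), 0.0109)
```

View pics/s4.png

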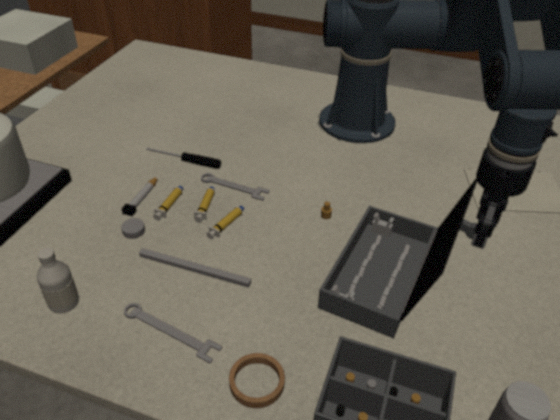

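Run:
```python
from h import *
off=np.array([0,0,-0.016])+np.r_[-0.0013*ex,0]
print(servo_line(grip_pos(2.05)+off,0.05,f_stop=14),grip_pos(1.9)+off,st())
move_gripper(0.04); print(st())
p=get_state()["position"]
servo_line(p+[0,0,.09],0.2)
move_pose(cs(0,-0.03,0.36),QC)
c=Cam("wrist","w5"); s=Cam("scene","s5"); print(st())
P=s.pts();
k=(s.hsv[...,2]<60)&(P[...,2]>0.06)&(P[...,0]>0.4)&(P[...,0]<0.75)&(P[...,1]>0.22)&(P[...,1]<0.36)&(P[...,2]<0.21)
w=P[k]; yy=(w[:,:2]-C0)@ey-0.073; zz=w[:,2]-0.052
l=cv2.fitLine(np.float32(np.c_[yy,zz]),cv2.DIST_HUBER,0,.01,.01).ravel(); print(len(w),"flap angle",np.pi-np.arctan2(abs(l[1]),l[0]*np.sign(l[1])),l)
```

```text
True [0.55109094 0.32095735 0.15878333] (11.34, array([0.5552, 0.3329, 0.1524]), array([-0.3, -1.9,  4.6]), 0.011)
(11.73, array([0.5555, 0.3338, 0.1508]), array([ 0.1, -0.3, -0.1]), 0.0402)
(13.33, array([0.5332, 0.1463, 0.3584]), array([-0.8, -0.3,  0.3]), 0.04)
2769 flap angle 1.9133687 [0.33591104 0.9418937  0.03616322 0.10675631]
```

View pics/w5.png

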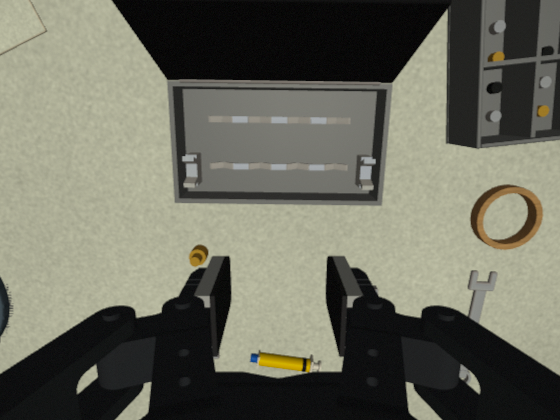

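View pics/s5.png

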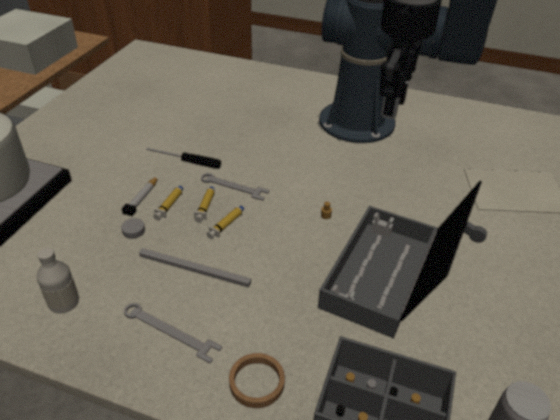

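Run:
```python
from h import *
c=Cam("wrist"); P=c.pts()
im=cv2.resize(c.p[60:220,150:410,::-1],None,fx=3,fy=3,interpolation=cv2.INTER_CUBIC); cv2.imwrite("pics/w6.png",im)
V=c.hsv[...,2]
m=np.zeros(V.shape,bool); m[90:198,178:384]=1
loc=np.stack([(P[...,:2]-C0)@ex,(P[...,:2]-C0)@ey],-1)
mm=m&(V>120)
for a in comps(mm,15):
    v,u=np.nonzero(a); l=loc[a]; print(len(u),u.mean().round(1),v.mean().round(1),"x",np.percentile(l[:,0],[2,50,98]).round(4),"y",np.percentile(l[:,1],[2,50,98]).round(4),"z",np.percentile(P[a][:,2],[2,50,98]).round(4))
for u,v in [(170,81),(390,84),(381,203),(176,203)]:
    q=c.plane([(u,v)],0.052)[0]; print((u,v),((q[:2]-C0)@ex).round(4),((q[:2]-C0)@ey).round(4))
```

```text
6019 299.9 114.7 x [-0.0697  0.0294  0.1124] y [-0.0009  0.0376  0.0649] z [0.0042 0.0062 0.0204]
82 188.8 157.9 x [-0.1242 -0.111  -0.1045] y [-0.0189 -0.015  -0.0126] z [0.0289 0.0487 0.0508]
82 368.3 160.1 x [0.0658 0.1118 0.1193] y [-0.0206 -0.017   0.0048] z [0.0314 0.0487 0.2223]
959 278.7 166.7 x [-0.0873  0.0008  0.0883] y [-0.037  -0.03   -0.0249] z [0.005  0.0158 0.0214]
154 191.4 170.4 x [-0.1245 -0.112  -0.1051] y [-0.041  -0.0334 -0.0244] z [0.0103 0.033  0.035 ]
156 365.3 172.8 x [0.1054 0.1117 0.1189] y [-0.0439 -0.0354 -0.0264] z [0.0309 0.033  0.0362]
54 189.1 185.1 x [-0.1183 -0.112  -0.1054] y [-0.0516 -0.0487 -0.0458] z [0.0479 0.0496 0.0512]
21 382.8 190.8 x [0.1301 0.1309 0.1469] y [-0.0739 -0.0563 -0.0443] z [-0.0006  0.0514  0.0527]
51 366.9 187.9 x [0.1055 0.1127 0.122 ] y [-0.0634 -0.0518 -0.0491] z [0.0054 0.0493 0.051 ]
(170, 81) -0.126 0.0743
(390, 84) 0.1295 0.0715
(381, 203) 0.1297 -0.0706
(176, 203) -0.1293 -0.0714
```

View pics/w6.png

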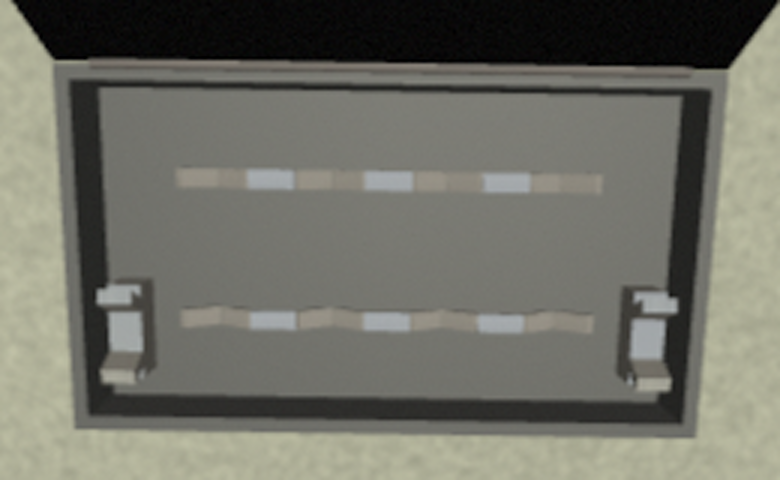

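```bash
sed -i 's/radians(-6.1)/radians(-6.5)/' h.py
cat >> h.py <<'E'
def find_syr(c,z=0.010,near=None,maxd=0.06):
    H,S,V=[c.hsv[...,k].astype(int) for k in range(3)]
    y=((H>18)&(H<32)&(S>130)&(V>80))
    b=(H>95)&(H<125)&(S>120)&(V>60)
    out=[]
    for m in comps(y,60,close=9):
        v,u=np.nonzero(m); q=c.plane(np.c_[u,v],z)[:,:2]
        (ctr,wh,_)=cv2.minAreaRect(np.float32(q)); bx=cv2.boxPoints((ctr,wh,_))
        e=bx[1]-bx[0]; e2=bx[2]-bx[1]; L=e if np.linalg.norm(e)>np.linalg.norm(e2) else e2
        L=L/np.linalg.norm(L); ctr=np.array(ctr)
        if max(wh)<.05: continue
        vb,ub=np.nonzero(b)
        if len(ub):
            qb=c.plane(np.c_[ub,vb],z)[:,:2]; d=np.linalg.norm(qb-ctr,axis=1); k=d<.065
            if k.sum()>3 and (qb[k].mean(0)-ctr)@L>0: L=-L
        out.append((ctr,np.arctan2(L[1],L[0]),max(wh),min(wh)))
    if near is not None:
        out=sorted([o for o in out if np.linalg.norm(o[0]-near)<maxd],key=lambda o:np.linalg.norm(o[0]-near))
    return out
E
python3 - <<'E'
from h import *
move_pose([0.49,-0.2,0.28],down(0)); hold(0.1)
c=Cam("wrist","w7"); print(st())
for o in find_syr(c): print(o[0].round(4),np.degrees(o[1]).round(1),np.round(o[2:],4))
E
```

```text
(14.88, array([ 0.4906, -0.199 ,  0.2803]), array([ 0.1, -0.1, -0.5]), 0.0398)
[ 0.5086 -0.1602] -14.8 [0.0818 0.0188]
[ 0.4953 -0.3057] -0.1 [0.081  0.0197]
[ 0.4703 -0.2294] 9.9 [0.0818 0.0192]
```

View pics/w7.png

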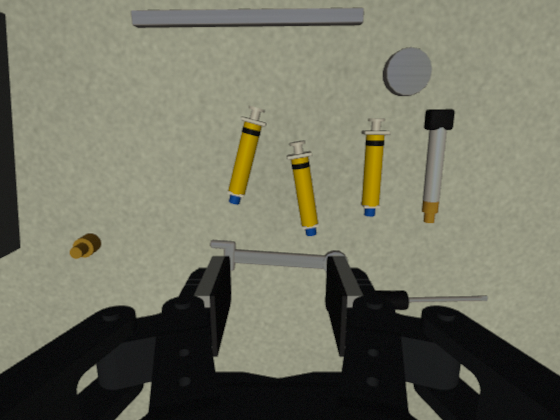

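```bash
cat >> h.py <<'E'
GX={1:-.075,2:-.025,3:.025,4:.075}
def pick_syr(near,name):
    move_gripper(0.045)
    a0=near[2]; move_pose([near[0],near[1],0.13],down(a0)); hold(.1)
    c=Cam("wrist",name); o=find_syr(c,near=np.array(near[:2]))
    print(st(),[(x[0].round(4),np.degrees(x[1]).round(1),round(x[2],3)) for x in o])
    if not o: return False
    p,a=o[0][:2]
    servo_line([p[0],p[1],0.05],0.2,down(a))
    print("stop",servo_line([p[0],p[1],0.003],0.08,f_stop=6),st())
    move_gripper(0.0); print(st())
    servo_line([p[0],p[1],0.2],0.2); hold(.1); print("lifted",st())
    Cam("wrist",name+"b")
    return True
def place_syr(g,name,z=0.0135):
    t=cs(GX[g],0,0)
    move_pose(t+[0,0,.2],QC); print("over",st())
    Cam("wrist",name+"c")
E
python3 - <<'E'
from h import *
pick_syr((0.5086,-0.1602,np.radians(-14.8)),"A")
E
```

```text
(15.93, array([ 0.5101, -0.1615,  0.132 ]), array([-0.3, -0.1,  0.2]), 0.0451) [(array([ 0.5074, -0.1602]), np.float32(-14.8), 0.083)]
stop False (17.21, array([ 0.5075, -0.1603,  0.003 ]), array([ 0.3, -0.5, -0.1]), 0.0449)
(17.56, array([ 0.5078, -0.1604,  0.0037]), array([ 0.3, -0.6,  4.5]), 0.0174)
lifted (18.79, array([ 0.5066, -0.1598,  0.1986]), array([-0.7, -0.4, -0.6]), 0.0174)
```

View pics/Ab.png

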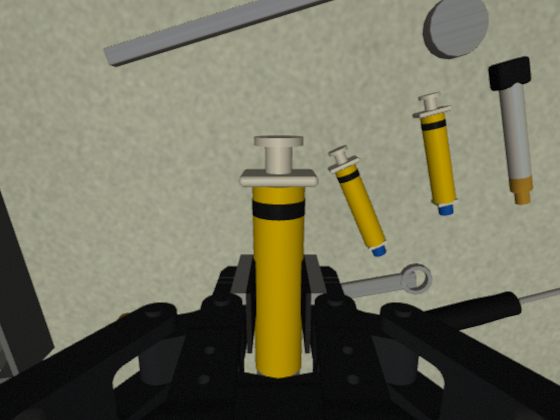

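```bash
cat >> h.py <<'E'
def held(name=None):
    c=Cam("wrist",name); s=get_state(); P=c.pts()
    H,S,V=[c.hsv[...,k].astype(int) for k in range(3)]
    m=(H>18)&(H<32)&(S>130)&(V>80)&(np.abs(P[...,2]-s["position"][2])<.05); 
    if m.sum()<300: return None
    Rm=R.from_quat(s["tcp_rot"]).as_matrix(); L=(P[m]-s["position"])@Rm  # tool frame
    t=L[np.abs(L[:,1])<.003]
    l=np.polyfit(t[:,0],t[:,2],1)
    print("tool x range",np.percentile(L[:,0],[1,99]).round(4),"top z(tool) at x=0",l[1].round(4),"slope",l[0].round(3),"y mid",np.median(L[:,1]).round(4),"axis above tcp",round(-l[1]-0.010,4))
    return -l[1]-0.010, np.percentile(L[:,0],99)
E
python3 - <<'E'
from h import *
held()
place_syr(1,"A")
held()
E
```

```text
tool x range [-0.0362  0.0413] top z(tool) at x=0 -0.016 slope 0.001 y mid -0.0003 axis above tcp 0.006
over (20.2, array([0.4629, 0.1829, 0.2   ]), array([-0.6, -0.3, -0. ]), 0.0177)
tool x range [-0.0368  0.0405] top z(tool) at x=0 -0.016 slope -0.0 y mid 0.0011 axis above tcp 0.006
```

View pics/Ac.png

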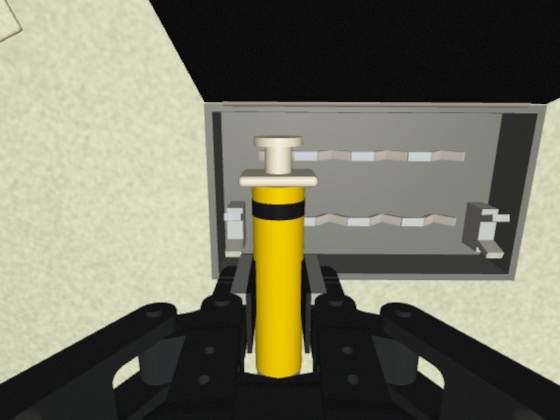

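```bash
cat >> h.py <<'E'
def lower_syr(g,name,dx=0,dy=0,z=0.013):
    t=cs(GX[g]+dx,dy,0)
    servo_line(t+[0,0,.05],0.25)
    print("stop",servo_line(t+[0,0,z],0.06,f_stop=6),st())
    move_gripper(0.032); print(st())
    servo_line(t+[0,0,.2],0.25); hold(.1)
    Cam("wrist",name+"d"); print(st())
E
python3 - <<'E'
from h import *
lower_syr(1,"A",dy=-0.001)
E
```

```text
stop True (21.65, array([0.4616, 0.1824, 0.0136]), array([ 0. , -0.7,  4.3]), 0.0174)
(21.94, array([0.4612, 0.1824, 0.0133]), array([ 0.5, -0.6, -0.2]), 0.032)
(22.98, array([0.461 , 0.1823, 0.1983]), array([ 0.2,  1.4, -0.4]), 0.0321)
```

View pics/Ad.png

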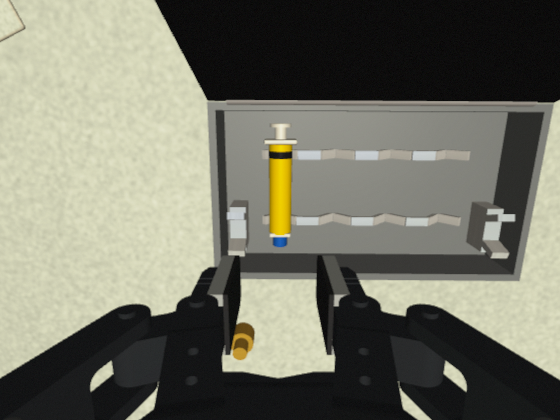

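Run:
```python
from h import *
if pick_syr((0.4703,-0.2294,np.radians(9.9)),"B"):
    held(); place_syr(2,"B"); r=held()
    if r and abs(r[0]-.0065)<.003 and abs(r[1]-.041)<.004 and get_state()["grip_width"]>.015:
        lower_syr(2,"B",dy=-0.001)
    else: print("CHECK")
```

```text
(24.96, array([ 0.4707, -0.2283,  0.1302]), array([-0.3,  0.6, -0.3]), 0.0453) [(array([ 0.4698, -0.2299]), np.float32(9.6), 0.083)]
stop False (26.24, array([ 0.4699, -0.23  ,  0.0031]), array([0.7, 0.2, 0.6]), 0.0454)
(26.59, array([ 0.4701, -0.2301,  0.0037]), array([-0.3,  0.4,  5.7]), 0.0173)
lifted (27.82, array([ 0.4691, -0.2293,  0.1987]), array([ 0.1, -0.1, -0.5]), 0.0178)
tool x range [-0.036   0.0415] top z(tool) at x=0 -0.016 slope -0.001 y mid 0.0001 axis above tcp 0.006
over (29.44, array([0.5124, 0.177 , 0.2   ]), array([ 0.3,  0.9, -0.2]), 0.0177)
tool x range [-0.0368  0.0407] top z(tool) at x=0 -0.016 slope -0.001 y mid 0.0011 axis above tcp 0.006
stop True (30.89, array([0.5113, 0.1768, 0.0136]), array([ 1. , -0.2,  3.5]), 0.0179)
(31.18, array([0.5107, 0.1767, 0.0132]), array([ 0.4, -0.4, -0.6]), 0.0318)
(32.23, array([0.5106, 0.1766, 0.1981]), array([ 0.2,  1. , -0.6]), 0.0317)
```

View pics/Bd.png

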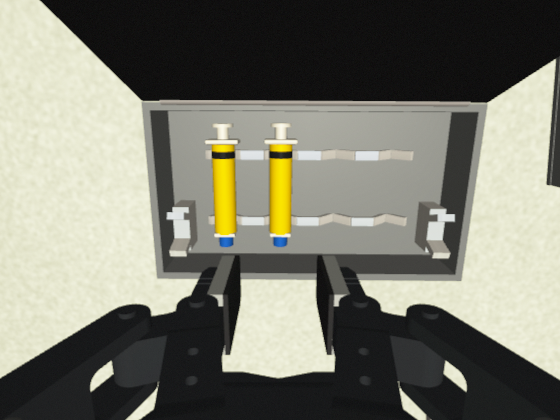

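Both are seated. The third goes in groove 4.

Run:
```python
from h import *
if pick_syr((0.4953,-0.3057,np.radians(-0.1)),"C"):
    held(); place_syr(4,"C"); r=held()
    if r and abs(r[0]-.0065)<.003 and abs(r[1]-.041)<.004 and get_state()["grip_width"]>.015:
        lower_syr(4,"C",dy=-0.001)
    else: print("CHECK")
Cam("top","t8")
```

```text
(34.43, array([ 0.4959, -0.3046,  0.1302]), array([-1. , -0.5, -0.8]), 0.0451) [(array([ 0.4947, -0.3059]), np.float32(-0.4), 0.083)]
stop False (35.72, array([ 0.4946, -0.3059,  0.0027]), array([-0.2, -0.8, -0.2]), 0.0451)
(36.07, array([ 0.495 , -0.3062,  0.0037]), array([-1.4, -0. ,  4.2]), 0.0176)
lifted (37.3, array([ 0.4939, -0.3052,  0.1985]), array([ 1.2, -0.3, -0.2]), 0.0178)
tool x range [-0.0361  0.0411] top z(tool) at x=0 -0.016 slope 0.001 y mid -0.0001 axis above tcp 0.006
over (39.17, array([0.6116, 0.1653, 0.2   ]), array([ 0. , -0.4, -0.5]), 0.0176)
tool x range [-0.037   0.0403] top z(tool) at x=0 -0.0159 slope -0.002 y mid 0.0011 axis above tcp 0.0059
stop True (40.62, array([0.6107, 0.1654, 0.0137]), array([ 0.9, -0.5,  2.6]), 0.0178)
(40.91, array([0.6096, 0.1654, 0.0131]), array([0.8, 0.4, 0.6]), 0.032)
(41.95, array([0.6099, 0.1654, 0.1978]), array([-0.2, -0.4, -0.6]), 0.0318)
```

View pics/Cd.png

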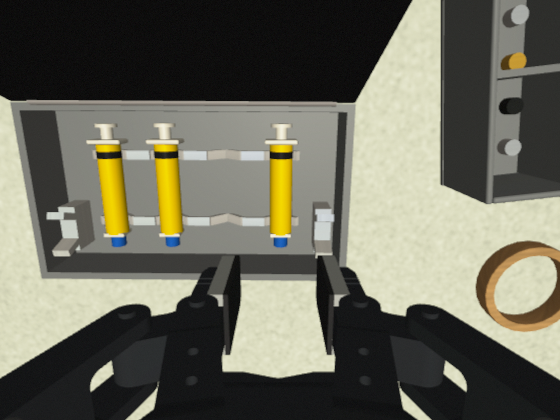

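View pics/t8.png

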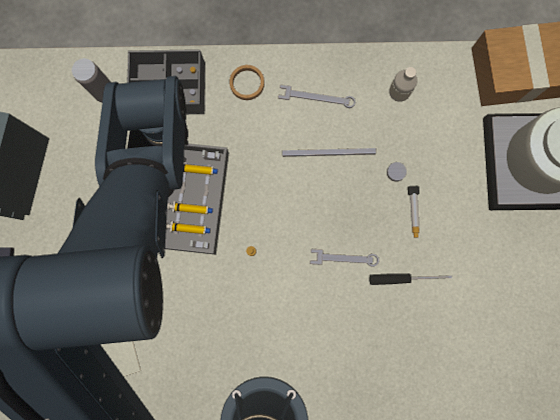

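```bash
cat >> h.py <<'E'
def find_bar(c,ctr,lo=.009,hi=.022):
    P=c.pts(); m=(P[...,2]>lo)&(P[...,2]<hi)&(np.linalg.norm(P[...,:2]-ctr,axis=-1)<.17)
    cand=comps(m,100)
    for k in cand:
        k=cv2.morphologyEx(k.astype(np.uint8),cv2.MORPH_OPEN,np.ones((3,3)))>0
        v,u=np.nonzero(k); q=c.plane(np.c_[u,v],.014)[:,:2]
        (o,wh,a)=cv2.minAreaRect(np.float32(q)); 
        if max(wh)<.2: continue
        l=cv2.fitLine(np.float32(q),cv2.DIST_HUBER,0,.01,.01).ravel()
        print("bar",np.round(o,4),np.round(wh,4),np.degrees(np.arctan2(l[1],l[0])).round(2),q.mean(0).round(4)); 
        e=l[:2]; t=(q-q.mean(0))@e; s=(q-q.mean(0))@np.array([-e[1],e[0]])
        mid=q.mean(0)+e*(t.max()+t.min())/2+np.array([-e[1],e[0]])*(np.percentile(s,1)+np.percentile(s,99))/2
        return mid,np.arctan2(e[1],e[0])%np.pi
E
python3 - <<'E'
from h import *
move_gripper(.045)
move_pose([0.65,-0.167,0.2],down(0)); hold(.1)
c=Cam("wrist","D1"); print(st()); print(find_bar(c,np.array([.655,-.167])))
E
```

```text
(43.7, array([ 0.6502, -0.1654,  0.2001]), array([ 0.3, -0.1,  0.3]), 0.045)
bar [ 0.6546 -0.1672] [0.0145 0.2348] -89.28 [ 0.6546 -0.1672]
(array([ 0.65459291, -0.16723565]), np.float32(1.5833807))
```

View pics/D1.png

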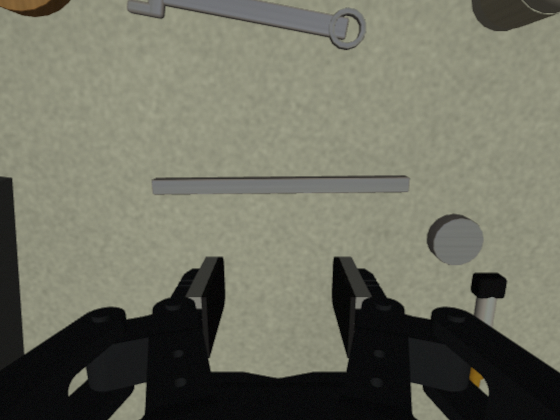

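Run:
```python
from h import *
p=np.array([0.6546,-0.1672]); a=np.radians(90.7)
move_gripper(.026)
servo_line([p[0],p[1],.15],.2,down(np.radians(45)))
servo_line([p[0],p[1],.06],.2,down(a))
print(servo_line([p[0],p[1],-0.002],.04,f_stop=5),st())
z=get_state()["position"][2]
move_gripper(0); print(st())
Cam("wrist","D2")
servo_line([p[0],p[1],.06],.1); hold(.1); print(st())
Cam("wrist","D3"); Cam("scene","s9")
```

```text
True (47.29, array([ 6.545e-01, -1.671e-01, -1.000e-04]), array([-0.9,  0.1,  5.2]), 0.0258)
(47.55, array([ 6.549e-01, -1.673e-01,  6.000e-04]), array([-1.1, -0. ,  7.5]), 0.0121)
(48.47, array([ 0.6538, -0.1669,  0.0591]), array([-0.1, -1.8, -2. ]), 0.012)
```

View pics/D3.png

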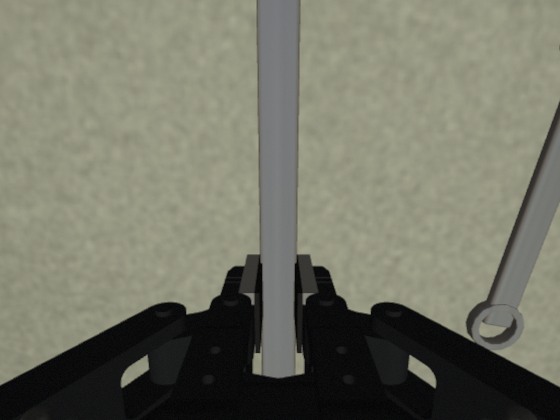

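View pics/s9.png

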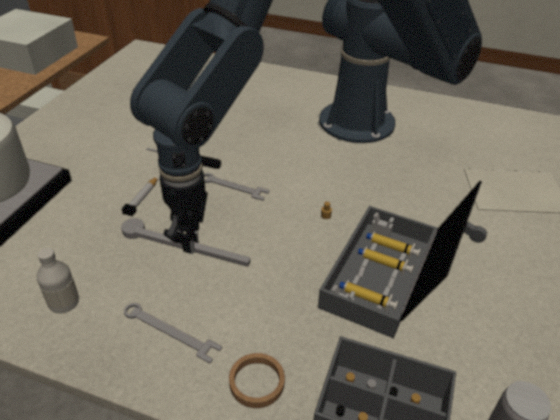

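Run:
```python
from h import *
q=down(TH+np.pi); t=cs(0,-0.0343,0)
s=get_state()["position"]; servo_line([s[0],s[1],.2],.2); print(st())
move_pose(t+[0,0,.2],q); hold(.1); print(st())
Cam("wrist","D4")
servo_line(t+[0,0,.07],.15)
c=Cam("wrist","D5"); Cam("scene","s10"); Cam("top","t10"); print(st())
```

```text
(49.42, array([ 0.653 , -0.1665,  0.1987]), array([-0.4, -1. , -1.6]), 0.0124)
(50.77, array([0.5339, 0.1399, 0.1998]), array([ 0.3, -0.9, -1.1]), 0.0124)
(51.98, array([0.5337, 0.141 , 0.071 ]), array([ 0.2,  0.6, -2.3]), 0.0122)
```

View pics/D5.png

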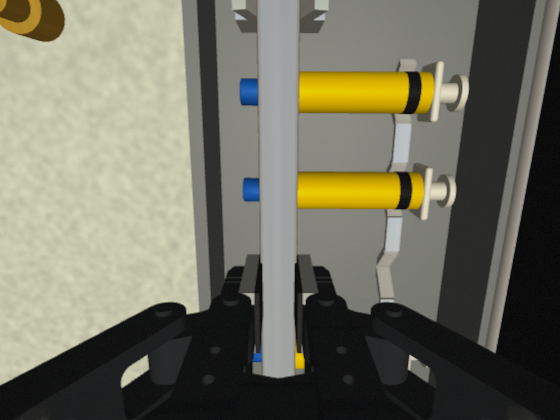

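View pics/s10.png

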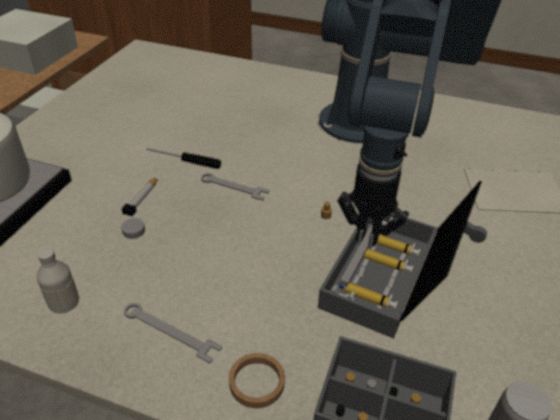

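View pics/D4.png

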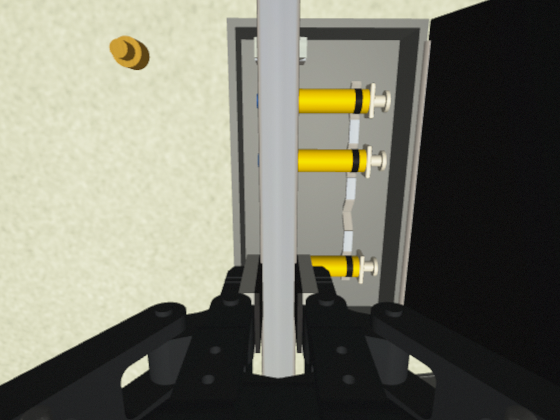

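Run:
```python
from h import *
t=cs(0,-0.0343,0)
print(servo_line(t+[0,0,.0325],.04,f_stop=7),st())
hold(.2); print(st())
s=Cam("scene","s11"); P=s.pts()
```

```text
True (52.83, array([0.5325, 0.1409, 0.0336]), array([0.3, 0. , 4.3]), 0.0122)
(53.03, array([0.5325, 0.1409, 0.0336]), array([ 0.4, -0.1,  5.9]), 0.0123)
```

Run:
```python
from h import *
t=cs(0,-0.0343,0)
move_gripper(0.022); print(st())
servo_line(t+[0,0,.08],.08)
move_gripper(.04)
move_pose(cs(0,-0.03,0.3),QC); hold(.1)
c=Cam("wrist","D6"); print(st()); P=c.pts()
loc=np.stack([(P[...,:2]-C0)@ex,(P[...,:2]-C0)@ey],-1)
m=(P[...,2]>.042)&(P[...,2]<.056)&(abs(loc[...,0])<.121)&(loc[...,1]>-.062)&(loc[...,1]<.0)
for k in comps(m,100):
    l=loc[k]; print(k.sum(),l.min(0).round(4),l.max(0).round(4),l.mean(0).round(4),np.median(P[k][:,2]))
    for x0 in (-.1,-.05,0,.05,.1):
        kk=k&(abs(loc[...,0]-x0)<.006); print(x0,np.median(P[kk][:,2]).round(4),np.median(loc[kk][:,1]).round(4))
cv2.imwrite("pics/D6z.png",cv2.resize(c.p[60:260,100:460,::-1],None,fx=2,fy=2))
```

```text
(53.34, array([0.5314, 0.1408, 0.0326]), array([0.8, 0. , 0.2]), 0.0223)
(55.96, array([0.5331, 0.1451, 0.2992]), array([-0.1, -0.7, -0.7]), 0.0398)
103 [-0.118  -0.0207] [-0.1039 -0.0136] [-0.1105 -0.0169] 0.04937123081520217
-0.1 0.0486 -0.0175
-0.05 nan nan
0 nan nan
0.05 nan nan
0.1 nan nan
2789 [-0.1169 -0.0405] [ 0.1186 -0.0265] [ 0.0008 -0.0334] 0.04686130073712247
-0.1 0.0469 -0.0335
-0.05 0.0469 -0.0334
0 0.0469 -0.0334
0.05 0.0468 -0.0333
0.1 0.0469 -0.0333
124 [-0.1182 -0.0524] [-0.1039 -0.0434] [-0.1107 -0.0478] 0.048830482453941115
-0.1 0.0486 -0.0476
-0.05 nan nan
0 nan nan
0.05 nan nan
0.1 nan nan
120 [ 0.1056 -0.0533] [ 0.12  -0.045] [ 0.1122 -0.0488] 0.04877602211645354
-0.1 nan nan
-0.05 nan nan
0 nan nan
0.05 nan nan
0.1 0.0462 -0.0496
  return _methods._mean(a, axis=axis, dtype=dtype,
  ret = ret.dtype.type(ret / rcount)
```

View pics/D6z.png

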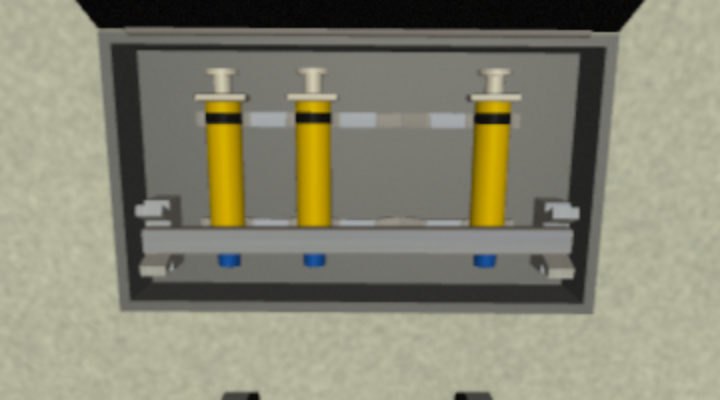

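Run:
```python
from h import *
g=grip_pos(1.9)+[0,0,-.016]; print(g)
move_pose(g+[0,0,.12],QC); hold(.1)
c=Cam("wrist","E1"); print(st()); P=c.pts(); V=c.hsv[...,2]
loc=np.stack([(P[...,:2]-C0)@ex,(P[...,:2]-C0)@ey],-1)
m=(P[...,2]>.14)&(P[...,2]<.21)&(loc[...,1]>.128)&(loc[...,1]<.175)&(abs(loc[...,0])<.025); m[300:]=0
for k in comps(m,60): 
    v,u=np.nonzero(k); print(k.sum(),u.mean(),v.mean(),np.percentile(loc[k],[2,50,98],axis=0).round(4),np.percentile(P[k][:,2],[2,98]))
```

```text
[0.5534012  0.32070686 0.15878333]
(56.85, array([0.5538, 0.3188, 0.2792]), array([0.4, 0.4, 0.3]), 0.0401)
925 278.4497297297297 215.50378378378377 [[-0.0038  0.129 ]
 [ 0.0017  0.1462]
 [ 0.0077  0.1604]] [0.17654471 0.18976275]
```

View pics/E1.png

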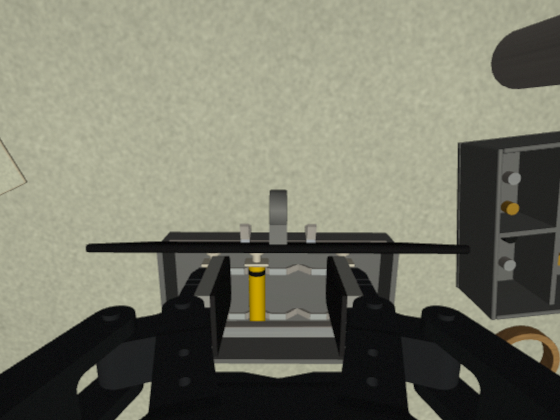

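Run:
```python
from h import *
off=np.array([0,0,-.016])+np.r_[0.0015*ex,0]
off0=np.array([0,0,-.016])+np.r_[0.0*ex,0]
print(servo_line(grip_pos(1.9)+off,.12,f_stop=8),st())
move_gripper(0); print(st()); b=get_state()["contact_force"]
n=17
for i,a in enumerate(np.linspace(1.9,0.0,n)[1:]):
    w=(i+1)/(n-1)
    servo_line(grip_pos(a)+off*(1-w)+off0*w,0.12)
    s=get_state(); f=s["contact_force"]-b
    print(round(a,2),f.round(1),round(s["grip_width"],4))
    if np.linalg.norm(f)>40: print("force"); break
print(st())
```

```text
False (58.0, array([0.5555, 0.3208, 0.1597]), array([ 0.8, -0.4,  0.8]), 0.0401)
(58.37, array([0.5538, 0.3209, 0.1598]), array([-4.1,  0.3,  6. ]), 0.0108)
1.78 [ 0.3  3.4 -3.4] 0.0111
1.66 [-0.8  2.7 -3.6] 0.0109
1.54 [-1.1  2.2 -4. ] 0.0112
1.42 [-0.2  2.5 -3.4] 0.011
1.31 [-1.3  2.3 -2.9] 0.0109
1.19 [-1.8  3.2 -2.4] 0.0112
1.07 [-1.3  1.5 -3.3] 0.011
0.95 [-1.2  1.  -2. ] 0.0108
0.83 [-0.5  2.1 -2.8] 0.011
0.71 [ 0.   3.7 -4.8] 0.011
0.59 [ 0.9  4.7 -6.8] 0.0111
0.48 [-0.3  4.4 -7. ] 0.0106
0.36 [ 1.   4.  -9.4] 0.0111
0.24 [-0.6  4.2 -7. ] 0.0112
0.12 [-1.   2.1 -7.3] 0.0111
0.0 [-1.6 -0.6 -7.3] 0.0109
(63.03, array([0.5282, 0.1081, 0.066 ]), array([-5.7, -0.3, -1.3]), 0.0109)
```

Run:
```python
from h import *
p=get_state()["position"]
print(servo_line(p-[0,0,.004],.03,f_stop=12),st())
move_gripper(.035); print(st())
servo_line([p[0],p[1],.15],.15)
move_pose(cs(0,-.03,.3),QC); hold(.1)
c=Cam("wrist","E2"); P=c.pts(); print(st())
loc=np.stack([(P[...,:2]-C0)@ex,(P[...,:2]-C0)@ey],-1)
m=(c.hsv[...,2]<50)&(abs(loc[...,0])<.11)&(abs(loc[...,1])<.065)&(abs(P[...,2]-.06)<.02)
l=loc[m][:,1]; k=np.polyfit(l,P[m][:,2],1); print("flap slope",k, "z edge",np.polyval(k,-.07),np.polyval(k,.065))
g=(P[...,2]>.066)&(P[...,2]<.08)&(abs(loc[...,0])<.05)&(loc[...,1]>-.03)&(loc[...,1]<.06)
for a in comps(g,15): print(a.sum(),loc[a].mean(0).round(4),loc[a].min(0).round(4),loc[a].max(0).round(4),P[a][:,2].max())
```

```text
False (63.33, array([0.5282, 0.1074, 0.0629]), array([-5.4, -2.7,  3.3]), 0.0111)
(63.68, array([0.5295, 0.108 , 0.0624]), array([-0.1,  0.1, -0.7]), 0.035)
(65.23, array([0.5321, 0.1447, 0.2974]), array([ 0.4, -0.5,  0.5]), 0.0349)
flap slope [0.0010209  0.05799558] z edge 0.057924120588736874 0.05806194176407019
101 [-0.0288  0.0294] [-0.0328  0.023 ] [-0.0248  0.0346] 0.07659140196513892
99 [0.0308 0.0285] [0.0271 0.0221] [0.035  0.0346] 0.07610539394790977
94 [-0.0289  0.0081] [-0.0327  0.0028] [-0.0253  0.0142] 0.07587969200193517
95 [0.0308 0.0081] [0.027  0.0028] [0.0348 0.0143] 0.07590393894735464
```

View pics/E2.png

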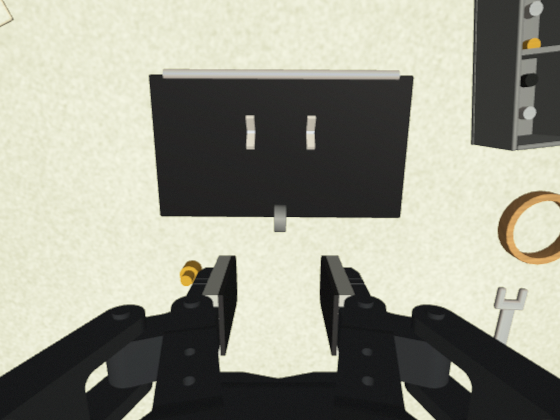

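```bash
cat >> h.py <<'E'
def find_cpl(c,ctr):
    P=c.pts(); m=(P[...,2]>.006)&(P[...,2]<.03)&(np.linalg.norm(P[...,:2]-ctr,axis=-1)<.1); m[290:]=0
    for k in comps(m,100):
        k=cv2.morphologyEx(k.astype(np.uint8),cv2.MORPH_OPEN,np.ones((3,3)))>0
        v,u=np.nonzero(k); q=c.plane(np.c_[u,v],.011)[:,:2]
        o,wh,a=cv2.minAreaRect(np.float32(q))
        if max(wh)<.1: continue
        l=cv2.fitLine(np.float32(q),cv2.DIST_HUBER,0,.01,.01).ravel(); e=l[:2]
        dk=k&(c.hsv[...,2]<60); vb,ub=np.nonzero(dk); qb=c.plane(np.c_[ub,vb],.018)[:,:2]
        if (qb.mean(0)-q.mean(0))@e<0: e=-e
        n=np.array([-e[1],e[0]]); t=(q-q.mean(0))@e; s=(q-q.mean(0))@n
        tube=abs(t-(t.max()+t.min())/2)<.03
        mid=q.mean(0)+e*(np.percentile(t,.5)+np.percentile(t,99.5))/2+n*(np.percentile(s[tube],2)+np.percentile(s[tube],98))/2
        print("cpl",np.round(o,4),np.round(wh,4),"mid",mid.round(4),np.degrees(np.arctan2(e[1],e[0])).round(2))
        return mid,np.arctan2(e[1],e[0])
E
python3 - <<'E'
from h import *
move_gripper(.04)
move_pose([.505,-.373,.2],down(0)); hold(.1)
c=Cam("wrist","F1"); print(st()); find_cpl(c,np.array([.505,-.373]))
E
```

```text
(67.52, array([ 0.5057, -0.372 ,  0.2004]), array([ 0.8, -0.8, -0.2]), 0.0397)
cpl [ 0.4995 -0.3754] [0.1281 0.0269] mid [ 0.5    -0.3761] 0.92
```

View pics/F1.png

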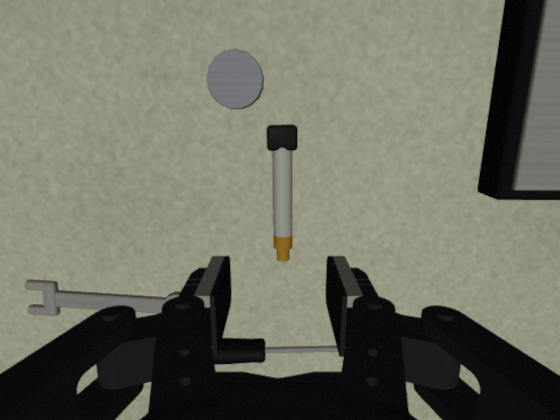

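Run:
```python
from h import *
p=np.array([.4998,-.3758]); a=np.radians(.6)
move_gripper(.032)
servo_line([p[0],p[1],.05],.2,down(a))
print(servo_line([p[0],p[1],.001],.06,f_stop=5),st())
move_gripper(0); print(st())
servo_line([p[0],p[1],.2],.2); hold(.1); print(st())
c=Cam("wrist","F2")
P=c.pts(); s=get_state(); Rm=R.from_quat(s["tcp_rot"]).as_matrix()
L=(P-s["position"])@Rm
m=(abs(L[...,1])<.003)&(L[...,2]<0.0)&(L[...,2]>-.04)&(L[...,0]>.012)&(L[...,0]<.04)
l=np.polyfit(L[m][:,0],L[m][:,2],1); print("axis above tcp",-l[1]-.009,"slope",l[0])
b=(L[...,2]<0.0)&(L[...,2]>-.04)&(L[...,0]>.012)&(L[...,0]<.09)&(abs(L[...,1])<.02); print("far end",np.percentile(L[b][:,0],99))
```

```text
False (69.63, array([ 0.5   , -0.376 ,  0.0012]), array([0.2, 0.2, 0.9]), 0.0322)
(69.91, array([ 0.5001, -0.3762,  0.0017]), array([0.5, 0.8, 3.1]), 0.0157)
(71.15, array([ 0.4991, -0.3751,  0.1983]), array([ 0. , -0.2, -1.2]), 0.0159)
axis above tcp 0.007074061822971668 slope 0.0023835974933492103
far end 0.06354965331921589
```

View pics/F2.png

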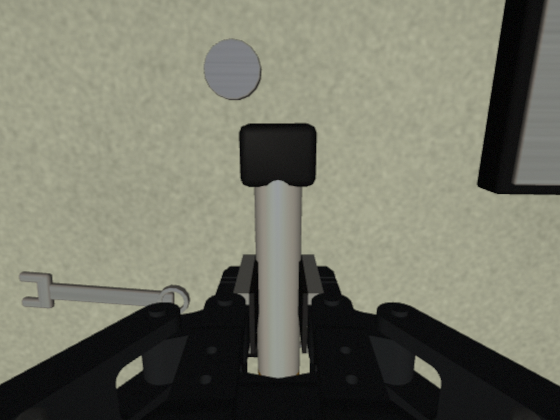

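Run:
```python
from h import *
q=down(TH); t=cs(.001,.0182,0)
move_pose(t+[0,0,.2],q); hold(.1); print(st())
Cam("wrist","F3")
servo_line(t+[0,0,.09],.2); Cam("wrist","F4"); print(st())
```

```text
(73.35, array([0.5404, 0.192 , 0.2   ]), array([-0.4, -0.6, -0.9]), 0.0154)
(74.15, array([0.5411, 0.1931, 0.0912]), array([ 1. ,  0.2, -0.8]), 0.016)
```

View pics/F4.png

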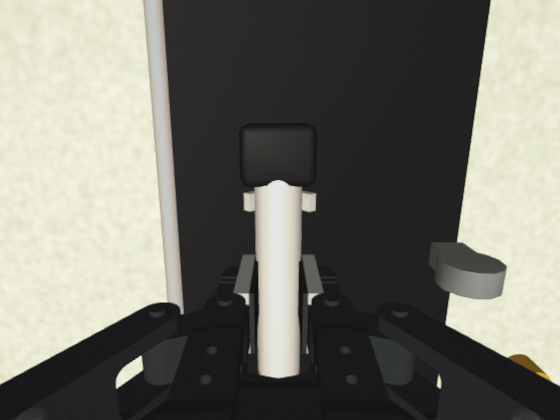

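Centred over the saddle (tips at 249 and 309, tube at 278). Now I lower and release.

Run:
```python
from h import *
t=cs(.001,.0182,0)
print(servo_line(t+[0,0,.0655],.04,f_stop=5),st())
move_gripper(.03); print(st())
servo_line(t+[0,0,.15],.12)
move_pose(cs(0,-.03,.3),QC); hold(.1)
c=Cam("wrist","F5"); P=c.pts(); print(st())
loc=np.stack([(P[...,:2]-C0)@ex,(P[...,:2]-C0)@ey],-1)
g=(P[...,2]>.069)&(P[...,2]<.11)&(abs(loc[...,0])<.09)&(loc[...,1]>-.03)&(loc[...,1]<.06)
for a in comps(g,50):
    print(a.sum(),loc[a].min(0).round(4),loc[a].max(0).round(4))
    for x0 in (-.03,0,.03):
        k=a&(abs(loc[...,0]-x0)<.01); print(x0,np.percentile(P[k][:,2],95).round(4),np.median(loc[k][:,1]).round(4))
m=(c.hsv[...,2]<50)&(abs(loc[...,0])<.11)&(abs(loc[...,1])<.065)&(abs(P[...,2]-.057)<.008)
print(np.polyfit(loc[m][:,1],P[m][:,2],1))
Cam("top","t12"); Cam("scene","s12")
cv2.imwrite("pics/F5z.png",cv2.resize(c.p[60:260,100:460,::-1],None,fx=2,fy=2))
```

```text
True (74.72, array([0.5395, 0.1928, 0.0666]), array([-0.6, -0.2,  4. ]), 0.0154)
(75.02, array([0.5387, 0.1928, 0.0659]), array([0.8, 0.2, 0.7]), 0.0304)
(77.48, array([0.5332, 0.1453, 0.2994]), array([-0.3, -0.1, -0.2]), 0.0296)
2835 [-0.063   0.0024] [0.065  0.0345]
-0.03 0.0837 0.0196
0 0.0838 0.0187
0.03 0.0836 0.0188
[0.00107498 0.05799428]
```

View pics/F5z.png

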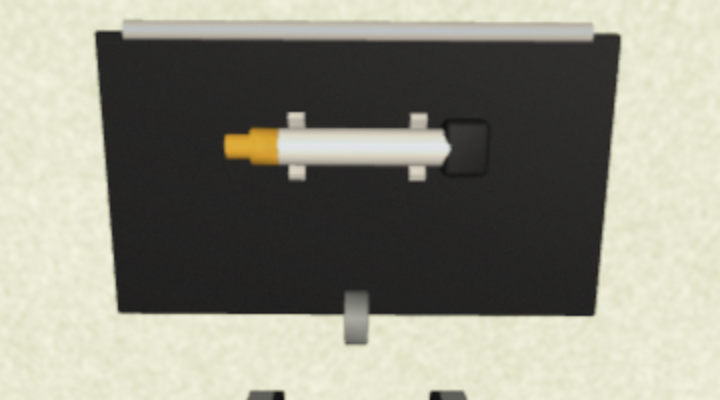

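View pics/s12.png

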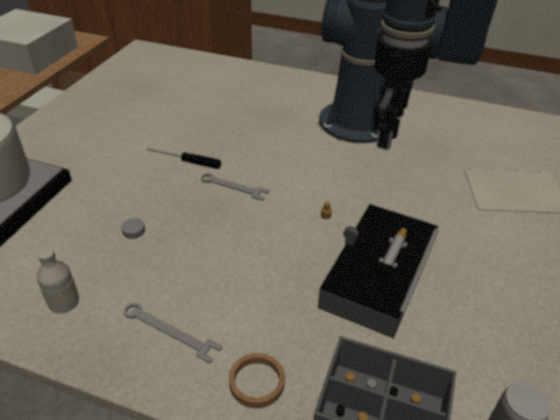

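View pics/t12.png

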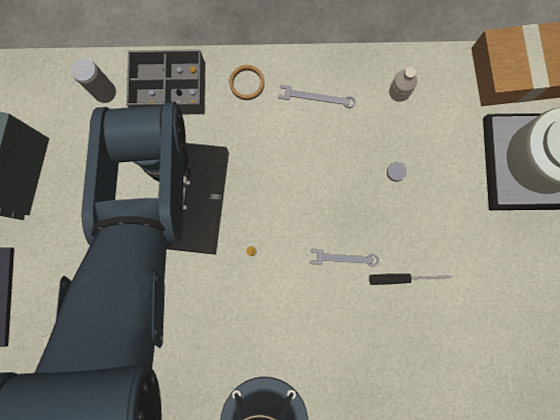

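Run:
```python
from h import *
hand_in(); print(st())
```

```text
the job is handed in; nothing more can be done
the job is handed in; nothing more can be done
```

The service case is packed as asked, in the order asked, and I handed the job in at about 78 s of robot time (limit 210 s).

- **Flap opened:** I swung it back to its stop; measured angle about 1.91 rad.
- **Syringes:** there were three on the bench. They lie in grooves 1, 2 and 4, each with its wings toward the hinge.
- **Retaining bar:** it lies in both forks. Its top is level at 46.9 mm, where 47 mm is expected.
- **Flap closed:** it is flush on the case. Its top face is at 58 mm and level to 0.001 rad.
- **Coupler:** it lies level in both saddles, within about 1 mm of the cradle point along its length and in height. I pictured it after the gripper had let go and moved away.

In the last pictures the tin, spanner, driver and fitting were where they started, and the gripper was clear of everything. No check failed, nothing was knocked aside and the grip never slackened. Two small disagreements came up:
- **Case angle:** the readings ran from -5.6° to -6.9°. I used -6.5°, and everything fitted.
- **Finger opening:** it read 1–3 mm less than the width of each held part, probably because the pads gripped the round parts a little above their middle.

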